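# Sift the decorative balls on the media console

## Task

Take the bridge-handled sieve that rests on the metal pan and shake it over the pan until all four small balls have dropped through its slots into the pan, with the three large balls still in it. Then tip the large balls out over its sloping lip into the round wooden bowl, and set the empty sieve level back on the pan the way it was. Do not touch any ball with the fingers, and leave the remote, the game case and the pinecone where they are.

Things in the scene. Friction and masses are not known exactly. Their poses are not given: they have to be found in the camera images.
- sieve_grip (a point): Centre of the sieve's wooden handle bar, 14 mm thick (x), 148 mm long (y), 32 mm tall (z), flat upright faces, bridging the loose steel sieve (about 0.24 kg empty, 0.42 kg full) from side to side; pinch its middle across x from above. x points to the sieve's closed back, -x to its lip, y along the bar, z up. The sieve's lowest edge lies 128 mm below
- sieve_floor (a point): On the sieve, mid-floor, top face, 120 mm below and 14 mm behind (+x) the handle centre; axes as the handle's. Floor 125 (x) x 136 mm (y), walls 42 mm high at back and sides. Bars along x leave three slots 29 mm wide, at y = -44, 0, 44 mm; the two 15 mm lands between have a 5 mm groove where small balls rest until a jolt along y of 0.3 g or more
- sieve_lip (a point): On the sieve, middle of the edge of its solid lip, 104 mm in front of (-x) and 106 mm below the handle centre, 136 mm wide (y); axes as the handle's. The lip climbs from the floor at 20 degrees: large balls roll out over it once the sieve is tipped lip-down clearly past that (45 degrees is good)
- sieve_flange (a point): On the sieve, straight below the handle centre by 109 mm: height of the undersides of the two flat side flanges (150 mm along x, out to y = -122 and 122 mm) that rest on the pan's side rims. The body hangs 19 mm into the pan, with play at the start of at least 8 mm each way in x and 15 mm in y; raised 20 mm it is clear of the pan
- pan: Fixed rectangular aluminium catch pan, open on top, outside 222 mm (x) x 200 mm (y) x 62 mm high, walls and floor 5 mm thick. Origin at the centre of its underside, z up. The sieve's handle centre, when seated, lies about 12 mm towards pan +x of the origin and 171 mm above it, sieve and pan axes parallel
- bowl: Fixed round wooden bowl, open on top, 70 mm high, outer radius 98 mm at the foot and 112 mm at the rim, wall and floor 6 mm. Origin at the centre of its underside. It may stand left or right of the pan
- large0_center (a point): Centre of a large white ceramic ball, 48 mm diameter, 45 g, lying in the sieve; too big for the slots
- large1_center (a point): Centre of a large white ceramic ball, 48 mm diameter, 45 g, lying in the sieve; too big for the slots
- large2_center (a point): Centre of a large white ceramic ball, 48 mm diameter, 45 g, lying in the sieve; too big for the slots
- small0_center (a point): Centre of a small white ceramic ball, 20 mm diameter, 11 g, lying in the sieve; falls through the 29 mm slots. Centre about 61 mm above the table while in the seated sieve, about 15 mm once it lies on the pan floor
- small1_center (a point): Centre of a small white ceramic ball, 20 mm diameter, 11 g, lying in the sieve; falls through the 29 mm slots. Centre about 61 mm above the table while in the seated sieve, about 15 mm once it lies on the pan floor
- small2_center (a point): Centre of a small white ceramic ball, 20 mm diameter, 11 g, lying in the sieve; falls through the 29 mm slots. Centre about 61 mm above the table while in the seated sieve, about 15 mm once it lies on the pan floor
- small3_center (a point): Centre of a small white ceramic ball, 20 mm diameter, 11 g, lying in the sieve; falls through the 29 mm slots. Centre about 61 mm above the table while in the seated sieve, about 15 mm once it lies on the pan floor
- remote_mid (a point): Centre of a loose black remote, 40 x 150 x 16 mm, lying beyond the work; bystander
- case_mid (a point): Centre of a loose blue plastic game case, 135 x 170 x 14 mm, lying flat at the left; bystander
- pinecone_mid (a point): Point 45 mm up in a loose ceramic pinecone, about 85 mm wide, 95 mm tall, standing at the right; bystander
Not all that is in view belongs to the job. What is shaped like the part that bears large2_center but purple is not meant. What is shaped like the bowl but green is not meant.

How it is judged:
By the outcome, as a careful person would: the job done as asked, in the order asked, and still so for the second after the job is handed in, with the robot touching nothing.
It also fails if it takes over 64 s, if anything falls off the work surface, if the arm or the gripper's body presses on something with over 40 N, if the wrist force passes 120 N, or if a joint passes its speed limit or range.

## Robot

A 7-joint arm with a two-finger parallel gripper is mounted at the origin on the work surface. World frame = base frame: x ahead of the robot, y to its left, z up, the work surface at z = 0. Lengths are in m, angles in rad, forces in N, time in s.
With the tool pointing down it reaches from about 0.425 to 0.925 m from the base axis. Payload 6.8 kg.
Tool frame: the origin (TCP) lies on the front face of the gripper's body, between the roots of the fingers; the fingertips stand 73 mm ahead of it and the grasp point (between the pads) lies 54 mm ahead of it (env.nose_length is the distance from the TCP to the fingertips, in m); z points along the fingers, y is the direction in which the jaws open and shut (so a half turn about z gives the same grasp; the last joint's range is limited). The gripper opens to 85 mm and grips with 20 to 120 N. Pads are 22 mm wide; open, the fingers measure 114 mm over their backs; the gripper's body (76 mm by 85 mm) begins 54 mm behind the grasp point. The pads swing forward as they close: fully open they stand 13 mm farther back than shut.
Start: joints at [1.067, 0.477, 0.022, 1.555, -0.011, 1.109, -0.083], TCP at [0.26, -0.623, 0.304] pointing down, gripper open.
Joint ranges: [-2.96, 2.96], [-0.34, 2.1], [-1.41, 1.46], [0.24, 2.44], [-1.37, 4.51], [0.17, 1.92], [-2.96, 2.96]. Speed limits (rad/s): [2.39, 2.39, 3.14, 3.14, 3.14, 3.14, 3.14].

## Interface

Orientations are given as a unit quaternion [w, x, y, z].
In Python, from cell import env, kin, camera, calibration, job gives the robot as it stands. The module is installed in compiled form; this text tells all that it offers. Calls block until the motion is done:
- env.reach(position, orientation): joint-space move of the TCP to a pose.
- env.movel(position, velocity=0.15, rot=None, stop_force=None): straight line of the TCP; rot=None keeps the orientation; velocity is the mean speed in m/s. With stop_force (N) it stops when the force on the tool has changed by that much, and returns True; else False.
- env.goto_joints(angles): joint-space move.
- env.grip(opening, f_grip=None): finger opening in m; f_grip is the grip in N (None keeps the last); returns when the fingers have stopped.
- env.dwell(seconds).
- kin.inverse_kinematics(position, orientation): joint angles nearest the present ones, or None.
- env.get_state(): the state.
- camera(name): name is "side" or "top"; returns (picture, depth): 400x640x3 uint8, blue, green, red; 400x640 float32, m along the optical axis (not along the pixel's ray), 0 where there is no reading.
- calibration(name): a dict with "fx", "fy", "cx", "cy" (pixels), "rvec" (rotation vector, rad) and "tvec" (3), from world to camera coordinates, as OpenCV has them. Camera axes: x right, y down, z forward; pixel columns grow to the right and rows downward; lengths in m; the calibration is good to about 2 mm. A picture is of the moment at which its call begins. calibration takes no time and is no camera call.
A pose or a line that the arm cannot do raises env.PlanningError and nothing moves.
- job.job_done(): hands the job in, once; it reports no verdict.
The state is a dict: "time": time; "qpos": joint angles; "joint_velocities": joint speeds; "joint_torque": joint torques, N m; "tcp_pos": TCP position; "orientation": TCP orientation; "force": force on the tool from outside, world axes, zero at the start; "torque": the same for the moment, N m; "opening": finger opening in m.
Only numpy, scipy, OpenCV 4.12 (cv2) and the standard library are available. Lean on these libraries where they do the work, as an engineer would, in place of code of your own. Each camera call takes 0.05 s, during which the arm holds its last target. There are 200 camera calls.

## Working session

There is one attempt and no reset: what is moved stays moved. The work goes in short steps, each a Python script; the robot and the scene stay as the last script left them, time stands still between calls to the robot, and variables do not carry over. Pictures are saved under pics/ and viewed, about 8 in all and at most 12, crops included, and the job is handed in when it is done.

```bash
mkdir -p pics; cat > h.py <<'E'
import numpy as np, cv2
from cell import env, kin, camera, calibration, job
def cal(n):
    c=calibration(n);R=cv2.Rodrigues(np.array(c["rvec"],float))[0];return c,R,np.array(c["tvec"],float).ravel()
def cloud(n,d):
    c,R,t=cal(n);v,u=np.mgrid[:400,:640]
    P=np.stack([(u-c["cx"])/c["fx"]*d,(v-c["cy"])/c["fy"]*d,d],-1)
    return (P-t)@R
def ray(n,u,v,z):
    c,R,t=cal(n);o=-R.T@t;r=R.T@np.array([(u-c["cx"])/c["fx"],(v-c["cy"])/c["fy"],1.])
    return o+r*(z-o[2])/r[2]
def snap(tag,n):
    p,d=camera(n);cv2.imwrite(f"pics/{tag}_{n}.png",p);return p,d
E
python3 - <<'E'
from h import *
for n in("top","side"):
    p,d=snap("a",n);np.save(f"a_{n}.npy",d);c,R,t=cal(n);print(n,-R.T@t,R[2],c["fx"])
a=np.vstack([cv2.imread(f"pics/a_{n}.png") for n in("top","side")])
cv2.imwrite("pics/a.png",cv2.resize(a,(480,600)) )
s=env.get_state();print(s["time"],s["orientation"],s["opening"],s["force"])
E
```

```text
top [0.37741912 0.02147485 1.52829568] [ 0.15375853 -0.00986437 -0.98805921] 477.91770013660073
side [0.15470786 1.01502155 1.02875981] [ 0.30590817 -0.71272076 -0.63122841] 483.0968689610899
0.1 [-8.08058147e-04  9.80474583e-01  1.96644079e-01 -2.12711671e-04] 0.08554105187970595 [-0.44597323 -0.26054657 -0.26483997]
```

View pics/a_top.png

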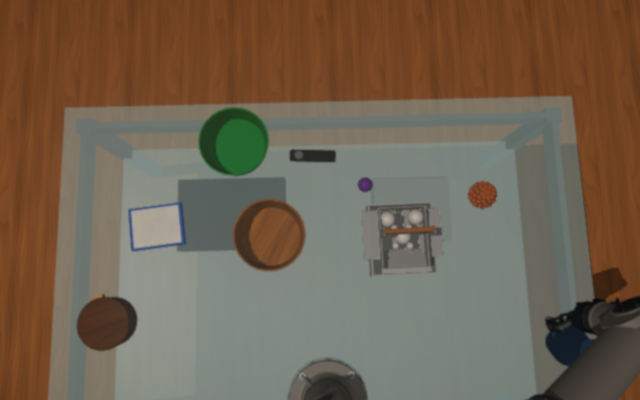

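View pics/a_side.png

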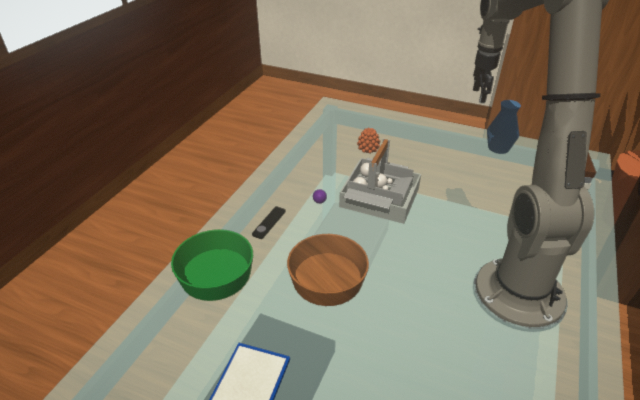

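```bash
python3 - <<'E'
from h import *
p=cv2.imread("pics/a_top.png");s=cv2.imread("pics/a_side.png")
A=cv2.resize(p[190:290,345:460],(552,480),interpolation=cv2.INTER_CUBIC)
cv2.imwrite("pics/b.png",A)
d=np.load("a_top.npy");P=cloud("top",d)
hsv=cv2.cvtColor(p,cv2.COLOR_BGR2HSV)
z=P[...,2]
sub=np.zeros((400,640),bool);sub[195:285,350:455]=1
m=sub&(z>.165)&(z<.2)
print("bar",m.sum(),P[m].mean(0),P[m].min(0),P[m].max(0))
u,v=np.where(m)[1],np.where(m)[0]
print(cv2.minAreaRect(P[m][:,:2].astype(np.float32)), z[m].max())
m2=sub&(z>.05)&(z<.075)
print("pan/flange",cv2.minAreaRect(P[m2][:,:2].astype(np.float32)))
# bowl rim
b=np.zeros((400,640),bool);b[190:280,225:312]=1
m3=b&(z>.06)&(z<.085);(c,r)=cv2.minEnclosingCircle(P[m3][:,:2].astype(np.float32));print("bowl",c,r)
print(np.round(z[196:284:4,360:444:6]*1000).astype(int))
E
```

```text
bar 306 [ 0.49597855 -0.24109671  0.18404016] [ 0.48502907 -0.31652796  0.16507371] [ 0.50955637 -0.16738606  0.19288735]
((0.4973084032535553, -0.24194025993347168), (0.022902661934494972, 0.14919234812259674), 0.6375893354415894) 0.19288735242492072
pan/flange ((0.4822162389755249, -0.24200530350208282), (0.22250933945178986, 0.245281383395195), 1.0888699293136597)
bowl (0.5039862990379333, 0.16626742482185364) 0.11164021492004395
[[   4    1    2    3   -1    1    1    2    4    9   -3   -1   -1   -4]
 [   1    6   -5    5    2   -3   -7   -4   -3   -2   -3   -5    3    2]
 [   2   -3   63   61   60   57   53   47   42   32   32   20   -1    3]
 [   1   25    7   93   78   69   69   57   62    9   48   67   63   65]
 [  -5   56   66   85   85   90    5    8   46   89   80   62   64   62]
 [   7   63   64   78   90   92    7    5   79   91   90   61   60   63]
 [   0   63   66   73   86   92    6    1   50   83   86   61   69   65]
 [  -6   62   58   68   79 1528    5    2   64   10   45   89   65   64]
 [  -1   63   60   62  185  187  187  184  183  185  187  179  189   74]
 [   2
[... 243 characters left out ...]
9   67    3   63    3    2 1528   64   63]
 [  -9   65   65   67    2    6   52   -3   51    6   41   79   64   62]
 [  -4   63   68   62   42   51   48   45   51   49   47   72   59   68]
 [  -7   64   58   63   49   46   55   50   53   53   54   72   31   -4]
 [  -9   -3   63    9   56   51   56   60   58   57   57   65   29    1]
 [   1    2   57    3   57   57   64   55   59   64   57   60   24    1]
 [   2   -4   61    7   64    5    9    5    5    5    5    2   19    3]
 [  -5   -1   63    8    0    4   10   -3    3   24   60   70   59    2]
 [  -4   -3    2    5    0   -3   -2   -3    1    0    1    0   -2   -1]
 [  -5   -1    2    2    1   -1   -3    0    2   -4   -1    0   -4   -4]]
```

View pics/b.png

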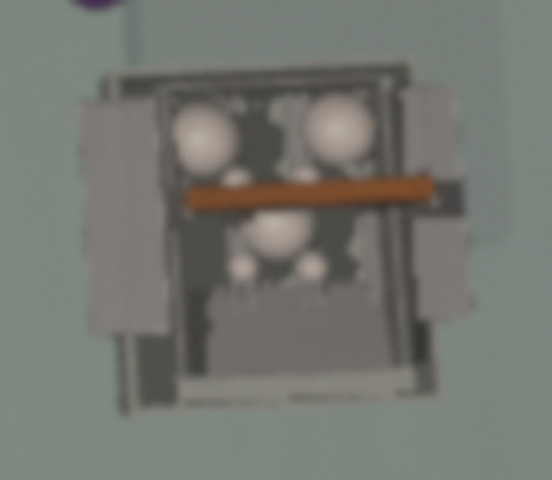

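```bash
cat >> h.py <<'E'
from scipy.spatial.transform import Rotation as Ro
def q(r): x,y,z,w=r.as_quat(); return [w,x,y,z]
def pose(H,yaw,th=0,flip=1):
    """TCP pose with the handle centre at H, sieve yaw, tipped lip-down th (rad)"""
    S=Ro.from_euler("z",yaw)*Ro.from_euler("y",-th)
    T=S*Ro.from_matrix(np.array([[0,1*flip,0],[1*flip,0,0],[0,0,-1.]]))
    return (np.array(H)-.054*T.as_matrix()[:,2]).tolist(), q(T), S.as_matrix()
E
python3 - <<'E'
from h import *
p=cv2.imread("pics/a_top.png");h=cv2.cvtColor(p,cv2.COLOR_BGR2HSV)
m=((h[...,0]<14)&(h[...,1]>130)&(h[...,2]>60));m[:222]=0;m[242:]=0;m[:,:378]=0;m[:,440:]=0
ys,xs=np.where(m);W=np.array([ray("top",u,v,.187) for u,v in zip(xs,ys)])
print(len(xs),cv2.minAreaRect(W[:,:2].astype(np.float32)),W.mean(0))
k=np.polyfit(W[:,1],W[:,0],1);print("yaw deg",-np.degrees(np.arctan(k[0])))
# pan long edges seen: back edge pixels in crop
f=lambda x,y:ray("top",345+x/4.8,190+y/4.8,.062)
for c in((105,75),(408,66),(125,410),(434,393)):print(f(*c))
H=[.4965,-.2415,.171];B=[.504+.045,.166,.24]
for fl in(1,-1):
  for a in((H,0,0),(H[:2]+[.32],0,0),(B[:2]+[.32],0,0),(B,0,.35),(B,0,.8),(B,0,.95)):
    P,Q,_=pose(*a,flip=fl);s=kin.inverse_kinematics(P,Q);print(fl,None if s is None else np.round(s,2))
E
```

```text
192 ((0.49480342864990234, -0.24096819758415222), (0.011579368263483047, 0.14143672585487366), 0.5315539240837097) [ 0.49431795 -0.24432822  0.187     ]
yaw deg 0.9452232590665663
[ 0.58403734 -0.13875342  0.062     ]
[ 0.58479929 -0.33508779  0.062     ]
[ 0.37006879 -0.14239185  0.062     ]
[ 0.3754196  -0.33849295  0.062     ]
1 [ 0.65  0.4  -0.38  1.91  0.19  0.87  0.17]
1 [ 0.66  0.24 -0.38  1.74  0.1   1.17  0.25]
1 [ 0.23  0.35 -0.81  1.68  0.27  1.23 -0.64]
1 [ 0.38  0.33 -1.02  2.    0.71  0.77 -1.04]
1 [ 0.43  0.32 -1.18  2.29  1.64  0.73 -1.99]
1 [ 0.37  0.38 -1.18  2.37  1.91  0.9  -2.26]
-1 [ 0.14  0.37  0.25  1.94 -0.12  0.84 -2.69]
-1 [ 0.21  0.21  0.15  1.77 -0.03  1.16 -2.77]
-1 [ 0.46  0.49 -1.18  1.66  0.47  1.31  2.34]
-1 [ 0.48  0.4  -1.17  2.    0.8   0.83  2.03]
-1 [-0.28  0.15 -0.38  2.32  1.61  0.5   1.07]
-1 [ 0.37  0.38 -1.18  2.37  1.91  0.9   0.89]
```

```bash
cat >> h.py <<'E'
H0=np.array([.4955,-.2415,.171]);YAW=.017
def go(H,yaw=YAW,th=0,v=.15,**k):
    P,Q,_=pose(H,yaw,th);return env.movel(P,velocity=v,rot=Q,**k)
def st(*a):
    s=env.get_state();print(*a,"t",round(s["time"],2),np.round(s["tcp_pos"],4),"F",np.round(s["force"],1),"op",round(s["opening"],4))
E
python3 - <<'E'
from h import *
P,Q,_=pose(H0+[0,0,.08],YAW);env.reach(P,Q);st()
print(go(H0,v=.12,stop_force=8));st()
env.grip(0.0,100);st("grip")
go(H0+[0,0,.028],v=.06);st("lift")
snap("c","side");snap("c","top")
a=cv2.imread("pics/c_side.png")[120:230,310:450];b=cv2.imread("pics/c_top.png")[180:290,340:480]
cv2.imwrite("pics/c.png",cv2.resize(np.hstack([a,b]),(800,314),interpolation=cv2.INTER_CUBIC))
E
```

```text
t 1.74 [ 0.4949 -0.2435  0.3049] F [ 0.4 -0.1  0.5] op 0.0856
False
t 2.56 [ 0.4959 -0.2417  0.2256] F [ 0.1 -0.7 -0. ] op 0.0853
grip t 3.22 [ 0.4955 -0.2415  0.2251] F [-1.6 -0.4  1.7] op 0.0129
lift t 3.83 [ 0.4954 -0.2415  0.2531] F [ 0.4 -0.4 -4.8] op 0.0131
```

View pics/c.png

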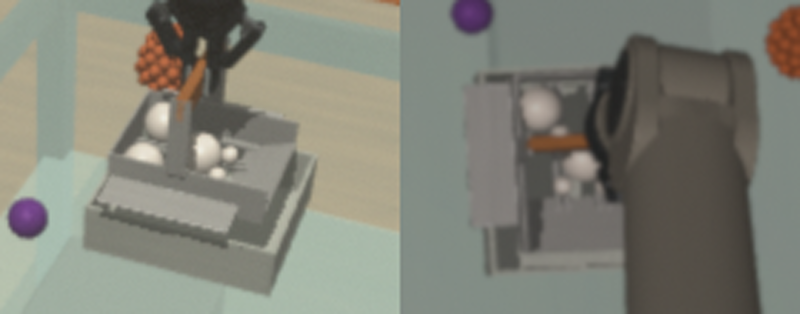

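```bash
python3 - <<'E'
from h import *
C=H0+[0,0,.028]
def w():
    env.dwell(.3);return np.mean([env.get_state()["force"][2] for _ in range(5)])
print("w",w())
t0=env.get_state()["time"]
for i in range(4):
    for s in(1,-1): go(C+[0,s*.014,0],v=.2)
print("T per stroke",(env.get_state()["time"]-t0)/8)
go(C,v=.1);print("w",w());st()
snap("d","side");snap("d","top")
a=cv2.imread("pics/d_side.png")[120:230,310:450];b=cv2.imread("pics/d_top.png")[180:290,340:480]
cv2.imwrite("pics/d.png",cv2.resize(np.hstack([a,b]),(800,314),interpolation=cv2.INTER_CUBIC))
E
```

```text
w -2.5846858860791855
T per stroke 0.28646250000000006
w -3.6901978009471863
t 7.12 [ 0.4954 -0.2418  0.253 ] F [ 0.5 -0.6 -3.7] op 0.0126
```

View pics/d.png

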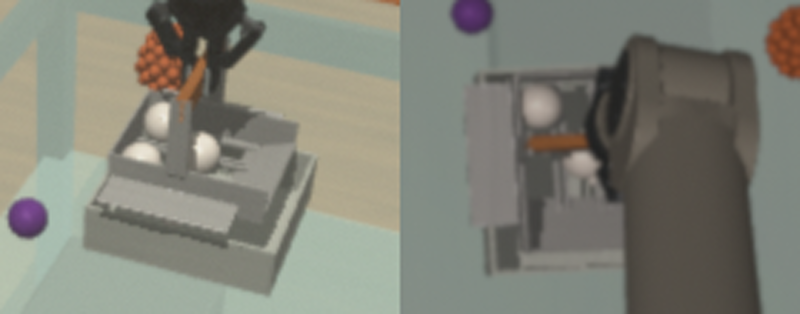

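```bash
python3 - <<'E'
from h import *
C=H0+[0,0,.028]
for i in range(5):
    for s in(1,-1): go(C+[0,s*.016,0],v=.25)
go(C,v=.1)
go(H0+[0,0,.17],v=.12);env.dwell(.2);st()
snap("e","side");snap("e","top")
a=cv2.imread("pics/e_side.png")[80:220,310:450];b=cv2.imread("pics/e_top.png")[170:310,340:480]
cv2.imwrite("pics/e.png",cv2.resize(np.hstack([a,b]),(800,400),interpolation=cv2.INTER_CUBIC))
E
```

```text
t 11.78 [ 0.4954 -0.2414  0.3944] F [ 0.4  0.5 -3.9] op 0.0126
```

View pics/e.png

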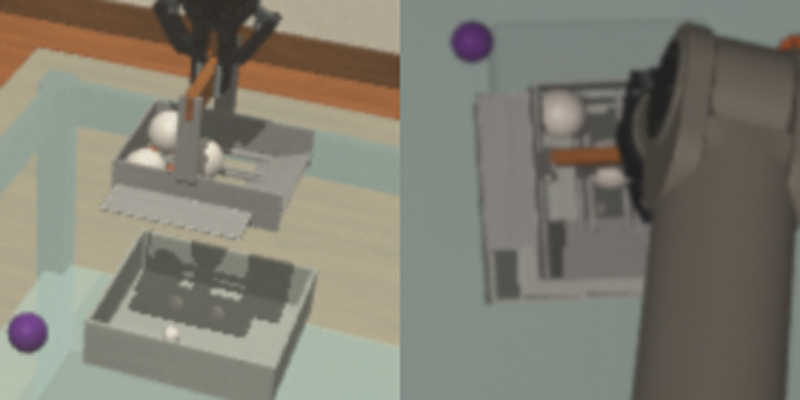

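```bash
python3 - <<'E'
from h import *
go([.54,.166,.341],yaw=.2,v=.13);env.dwell(.1);st(np.round(env.get_state()["qpos"],2))
snap("f","side");snap("f","top")
a=cv2.imread("pics/f_side.png")[130:310,270:450];b=cv2.imread("pics/f_top.png")[180:300,340:460]
a=cv2.resize(a,(400,400),interpolation=cv2.INTER_CUBIC);b=cv2.resize(b,(400,400),interpolation=cv2.INTER_CUBIC)
cv2.imwrite("pics/f.png",np.hstack([a,b]))
L=np.array([.504+.045,.166])
for yaw in(0,.15,.3):
  for th in(.3,.5,.7,.85):
    S=pose([0,0,0],yaw,th)[2];H=np.r_[L,.088]-S@[-.104,0,-.106]
    P,Q,_=pose(H,yaw,th);s=kin.inverse_kinematics(P,Q);print(yaw,th,np.round(H,3),None if s is None else np.round(s,2))
E
```

```text
[ 0.12  0.29 -0.66  1.67  0.18  1.24 -0.37] t 15.28 [0.54   0.1657 0.395 ] F [-0.5  0.4 -3.1] op 0.0129
0 0.3 [0.617 0.166 0.22 ] [-0.    0.37 -0.51  1.87  0.48  0.73 -0.79]
0 0.5 [0.589 0.166 0.231] [-0.09  0.25 -0.46  2.06  0.74  0.53 -1.1 ]
0 0.7 [0.56  0.166 0.236] [-0.15  0.18 -0.48  2.24  1.32  0.46 -1.74]
0 0.85 [0.538 0.166 0.236] [-0.07  0.18 -0.64  2.36  1.75  0.6  -2.21]
0.15 0.3 [0.616 0.176 0.22 ] [ 0.03  0.38 -0.55  1.87  0.45  0.7  -0.62]
0.15 0.5 [0.589 0.172 0.231] [-0.02  0.25 -0.5   2.07  0.66  0.46 -0.87]
0.15 0.7 [0.56  0.168 0.236] [-0.29  0.14 -0.25  2.27  1.34  0.28 -1.61]
0.15 0.85 [0.538 0.164 0.236] [-0.09  0.14 -0.52  2.39  2.01  0.43 -2.3 ]
0.3 0.3 [0.614 0.186 0.22 ] [ 0.07  0.38 -0.6   1.87  0.41  0.69 -0.44]
0.3 0.5 [0.588 0.178 0.231] [ 0.07  0.25 -0.56  2.07  0.53  0.41 -0.59]
0.3 0.7 [0.56  0.169 0.236] [ 0.1   0.17 -0.59  2.26  1.36  0.19 -1.43]
0.3 0.85 [0.538 0.163 0.236] [ 0.59  0.26 -1.15  2.37  2.14  0.4  -2.16]
```

View pics/f.png

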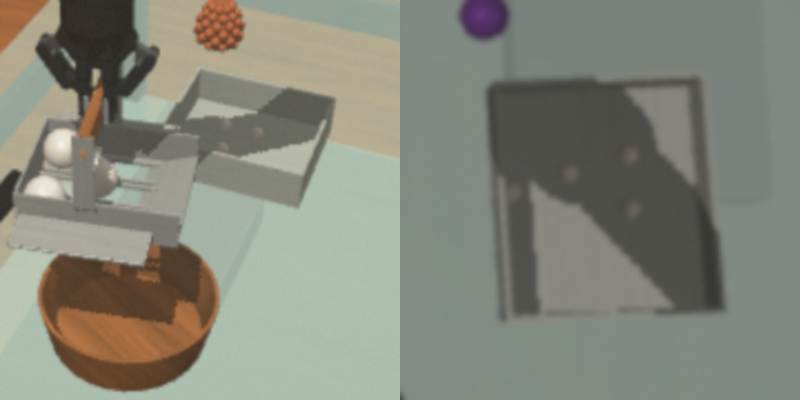

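```bash
python3 - <<'E'
from h import *
L=np.array([.504+.045,.166])
def tip(th,z,v,yaw=0):
    S=pose([0,0,0],yaw,th)[2];go(np.r_[L,z]-S@[-.104,0,-.106],yaw,th,v)
tip(.22,.17,.1);st()
tip(.28,.092,.1);st()
for th in(.4,.5,.6,.7,.8,.85):
    tip(th,.088,.05);st(th)
env.dwell(.7);st()
snap("g","side");snap("g","top")
a=cv2.imread("pics/g_side.png")[150:310,260:420];b=cv2.imread("pics/g_top.png")[170:290,210:330]
a=cv2.resize(a,(400,400),interpolation=cv2.INTER_CUBIC);b=cv2.resize(b,(400,400),interpolation=cv2.INTER_CUBIC)
cv2.imwrite("pics/g.png",np.hstack([a,b]))
E
```

```text
t 16.42 [0.6154 0.1662 0.3492] F [-0.5  0.2 -2.4] op 0.0126
t 17.32 [0.6053 0.1662 0.2754] F [ 0.6 -0.1 -2.9] op 0.0129
0.4 t 17.91 [0.583  0.1661 0.2766] F [-0.1 -0.  -2.5] op 0.0126
0.5 t 18.44 [0.5643 0.1662 0.2788] F [-0.2 -0.2 -1.7] op 0.0124
0.6 t 18.98 [0.5452 0.1662 0.2791] F [-0.1 -0.5 -1.8] op 0.0125
0.7 t 19.51 [0.5262 0.1661 0.2777] F [ 0.2 -0.5 -2.8] op 0.0128
0.8 t 20.04 [0.5074 0.1661 0.2744] F [-0.4 -0.1 -1.6] op 0.0129
0.85 t 20.38 [0.4979 0.166  0.2718] F [ 0.3  0.1 -1.4] op 0.013
t 21.08 [0.4974 0.166  0.2717] F [ 0.3 -0.7 -1.5] op 0.0127
```

View pics/g.png

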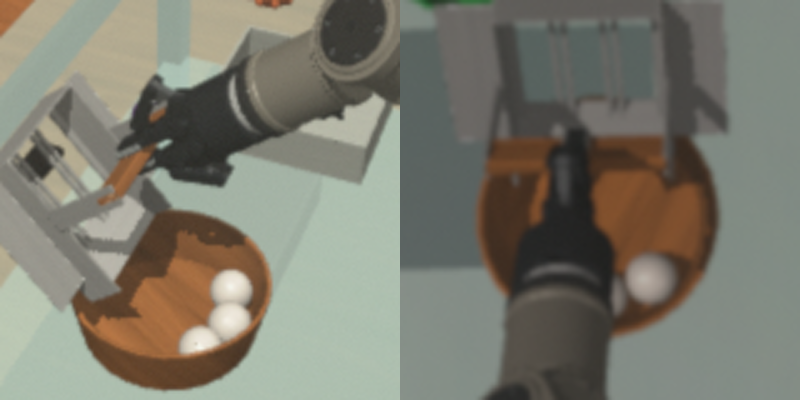

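```bash
python3 - <<'E'
from h import *
L=np.array([.504+.045,.166])
def tip(th,z,v,yaw=0):
    S=pose([0,0,0],yaw,th)[2];go(np.r_[L,z]-S@[-.104,0,-.106],yaw,th,v)
tip(.6,.12,.07);tip(.28,.17,.1)
go([.54,.166,.341],yaw=.0,v=.1);st(np.round(env.get_state()["qpos"],2))
go(H0+[0,0,.17],v=.18);go(H0+[0,0,.03],v=.12);env.dwell(.2);st()
p,d=snap("i","side");snap("i","top")
P=cloud("side",d);m=(P[...,2]>.085)&(P[...,2]<.1);m[:120]=0;m[230:]=0;m[:,:310]=0;m[:,450:]=0
print(np.percentile(P[m],[2,50,98],axis=0).round(3))
a=cv2.imread("pics/i_side.png")[120:230,310:450];b=cv2.imread("pics/i_top.png")[180:290,340:480]
cv2.imwrite("pics/i.png",cv2.resize(np.hstack([a,b]),(800,314),interpolation=cv2.INTER_CUBIC))
E
```

```text
[-0.04  0.26 -0.45  1.68  0.12  1.23 -0.51] t 24.11 [0.5399 0.1659 0.3947] F [ 0.5  0.  -2.2] op 0.0128
t 28.05 [ 0.4958 -0.2416  0.2556] F [ 0.  -0.4 -2.4] op 0.0126
[[ 0.392 -0.361  0.086]
 [ 0.472 -0.171  0.095]
 [ 0.573 -0.121  0.1  ]]
```

View pics/i.png

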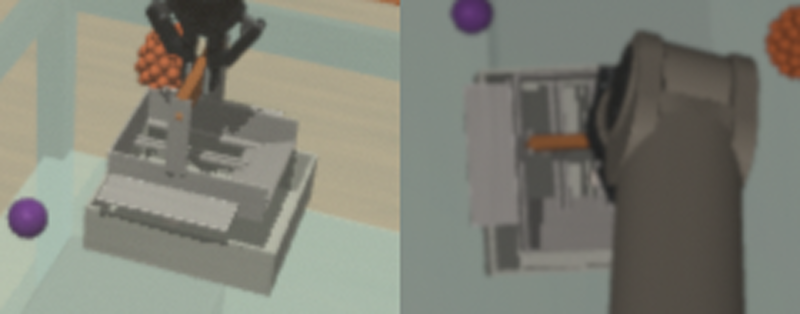

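```bash
python3 - <<'E'
from h import *
go(H0+[0,0,.006],v=.08);st()
print(go(H0-[0,0,.002],v=.02,stop_force=5));env.dwell(.2);st("seated")
env.grip(.05);env.grip(.085);st("open")
go(H0+[0,0,.12],v=.12)
P,Q,_=pose([.45,-.55,.3],YAW)
try: env.reach([.26,-.623,.304],env.get_state()["orientation"])
except env.PlanningError as e: env.goto_joints([1.067,.477,.022,1.555,-.011,1.109,-.083])
env.dwell(.3);st("away")
p,d=snap("j","top");s,_=snap("j","side")
C=cloud("top",d);z=C[...,2];sub=np.zeros((400,640),bool);sub[195:285,350:455]=1
m=sub&(z>.165)&(z<.2);print("bar",C[m].mean(0),np.median(z[m]))
for n,(x0,x1) in {"left":(362,380),"right":(433,442)}.items():
    k=sub.copy();k[:,:x0]=0;k[:,x1:]=0;k&=(z>.04)&(z<.09);print(n,np.median(z[k]))
a=cv2.resize(s[120:310,230:450],(400,345),interpolation=cv2.INTER_CUBIC);b=cv2.resize(p[140:313,210:500][:,:],(400,345),interpolation=cv2.INTER_CUBIC)
cv2.imwrite("pics/j.png",np.hstack([a,b]))
E
```

```text
t 28.6 [ 0.4953 -0.2414  0.2304] F [-0.4 -0.  -3.2] op 0.0125
True
seated t 29.17 [ 0.4958 -0.2417  0.2251] F [-0.7  0.9  5.5] op 0.0129
open t 30.05 [ 0.495  -0.2413  0.224 ] F [ 0.  -0.4 -0.5] op 0.0849
away t 33.16 [ 0.2607 -0.6227  0.3042] F [-0.  -0.4 -0.2] op 0.0851
bar [ 0.49682658 -0.24201431  0.18439526] 0.1854790918790031
left 0.06355294008413162
right 0.0635829922497071
```

View pics/j.png

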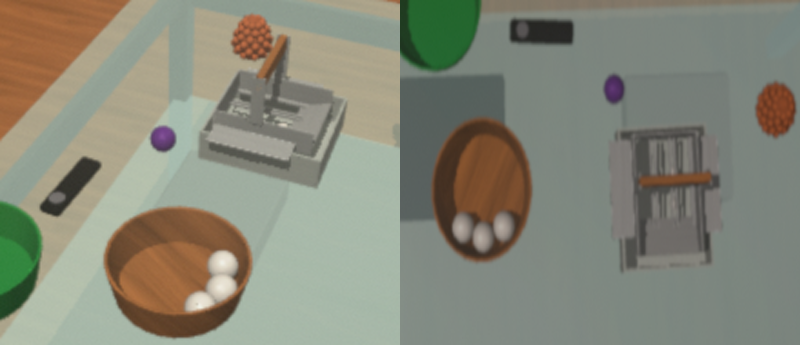

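The sieve is level and empty on the pan, the three large balls lie in the wooden bowl, and the bystanders in view have not moved.

```bash
python3 -c "
from h import *
job.job_done()"
```

```text
the job is handed in; nothing more can be done
```

The job is done and handed in, with the robot's clock at about 33 s of the 64 s allowed.

- **Sieving:** I gripped the sieve by its bar, raised it 28 mm and shook it sideways over the pan. A top view with the sieve out of the way showed all four small balls in the pan. The three large balls were still in the sieve.
- **Tipping:** I tipped it about 49° over the bowl. All three large balls are in the wooden bowl.
- **Putting back:** I lowered the sieve onto the pan until it touched, let go and moved the arm clear.
    - The bar is within about 1 mm of where it started.
    - Both flanges measure 63.6 mm high, so the sieve sits level.
    - The slots and floor look empty.
- **Bystanders:** The remote and the pinecone look unmoved in the last views. The game case was outside those crops, so I did not check it again, but the arm never went near it.
- **Less certain:** The wrist-force weight readings drifted by about 1 N, so I ignored them and relied on the pictures to count the balls. No other check failed or disagreed.

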